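# Find and mark the soft spring foot of a bench shaker

## Task

One of the three spring feet of this opened bench shaker has gone soft. With the fingertips press each black pad down about a centimetre and let it spring back, one after another from the robot's left to its right, to feel which is the softest; then push the orange tag of that foot fully down and come away. Leave the other two tags up, pull nothing up, and do not disturb the loose things around.

Things in the scene. Friction and masses are not known exactly. Their poses are not given: they have to be found in the camera images.
- chassis: The opened bench shaker: a low white chassis 260 (x) x 460 (y) x 50 mm high with a grey top, fixed to the bench. Origin: centre of its underside; its flat top is 50 mm above the bench. It stands turned by up to 0.25 rad. Three spring feet that look alike are bolted on it in a row along its y axis, 145 mm apart; they differ only in the stiffness of their springs and stand in a different order each time.
- left_pad (a point): Centre of the flat top, at rest, of the black round pad (48 mm across) of the foot at the left place of the row (left = the robot's left, +y). 120 mm above the bench. The point is fixed to the chassis and does not sink with the pad. A pad goes straight down, at most 20 mm, and springs back by itself. Pressing it 10 mm takes about 4 N on the softest foot and about 8 N and 12 N on the other two; about a fifth of that is preload, and the rest grows evenly with depth.
- left_tag (a point): Centre of the flat top, when up, of the orange tag of the foot at the left place: a 24 x 24 mm plate, 6 mm thick, on a grey guide block, 65 mm from the pad's centre on the side away from the robot (chassis +x). 117 mm above the bench. The point is fixed to the chassis and does not sink with the tag. A tag goes straight down 20 mm in all against about 4 N of friction and stays where it is left; it starts 0 to 3 mm down.
- middle_pad (a point): Centre of the flat top, at rest, of the black round pad (48 mm across) of the foot at the middle place of the row (left = the robot's left, +y). 120 mm above the bench. The point is fixed to the chassis and does not sink with the pad. A pad goes straight down, at most 20 mm, and springs back by itself. Pressing it 10 mm takes about 4 N on the softest foot and about 8 N and 12 N on the other two; about a fifth of that is preload, and the rest grows evenly with depth.
- middle_tag (a point): Centre of the flat top, when up, of the orange tag of the foot at the middle place: a 24 x 24 mm plate, 6 mm thick, on a grey guide block, 65 mm from the pad's centre on the side away from the robot (chassis +x). 117 mm above the bench. The point is fixed to the chassis and does not sink with the tag. A tag goes straight down 20 mm in all against about 4 N of friction and stays where it is left; it starts 0 to 3 mm down.
- right_pad (a point): Centre of the flat top, at rest, of the black round pad (48 mm across) of the foot at the right place of the row (left = the robot's left, +y). 120 mm above the bench. The point is fixed to the chassis and does not sink with the pad. A pad goes straight down, at most 20 mm, and springs back by itself. Pressing it 10 mm takes about 4 N on the softest foot and about 8 N and 12 N on the other two; about a fifth of that is preload, and the rest grows evenly with depth.
- right_tag (a point): Centre of the flat top, when up, of the orange tag of the foot at the right place: a 24 x 24 mm plate, 6 mm thick, on a grey guide block, 65 mm from the pad's centre on the side away from the robot (chassis +x). 117 mm above the bench. The point is fixed to the chassis and does not sink with the tag. A tag goes straight down 20 mm in all against about 4 N of friction and stays where it is left; it starts 0 to 3 mm down.
- pad_a (a joint): How far the pad of foot a is pressed down, m: 0 at rest, 0.020 at the stop. Which place foot a stands at changes from run to run.
- tag_a (a joint): How far the tag of that same foot a is pushed down, m: 0 to 0.003 at the start, 0.020 fully down, negative if pulled up.
- pad_b (a joint): How far the pad of foot b is pressed down, m: 0 at rest, 0.020 at the stop. Which place foot b stands at changes from run to run.
- tag_b (a joint): How far the tag of that same foot b is pushed down, m: 0 to 0.003 at the start, 0.020 fully down, negative if pulled up.
- pad_c (a joint): How far the pad of foot c is pressed down, m: 0 at rest, 0.020 at the stop. Which place foot c stands at changes from run to run.
- tag_c (a joint): How far the tag of that same foot c is pushed down, m: 0 to 0.003 at the start, 0.020 fully down, negative if pulled up.
- cap: Loose blue screw cap, 38 mm across, 14 mm high, on the chassis top between two feet; origin: centre of its underside. Bystander.
- nut: Loose brass thumb nut, 24 mm across, 18 mm high, on the chassis top between two feet; origin: centre of its underside. Bystander.
- beaker: Loose glass beaker, 72 mm across, 90 mm high, on the bench to the robot's left of the shaker; origin: centre of its underside. Bystander.
- tube_jar: Loose white jar with a red cap, 56 mm across, 85 mm high, on the bench to the robot's right of the shaker; origin: centre of its underside. Bystander.

How it is judged:
On the way, in this order (a step that is already met when the one before it is completed fails the run):
1. the left pad is pressed down (more than 6 mm) (horizontal distance between the grasp point and left_pad below 0.06 m and value of joint any of pad_a, pad_b, pad_c above 0.006 m), for 0.1 s.
2. the middle pad is pressed down (more than 6 mm) (horizontal distance between the grasp point and middle_pad below 0.06 m and value of joint any of pad_a, pad_b, pad_c above 0.006 m), for 0.1 s.
3. the right pad is pressed down (more than 6 mm) (horizontal distance between the grasp point and right_pad below 0.06 m and value of joint any of pad_a, pad_b, pad_c above 0.006 m), for 0.1 s.
4. the softest foot's tag is pushed down (more than 15 mm) (value of joint tag_b above 0.015 m), for 0.2 s.
At the end, for the whole second after the job is handed in: The softest foot's tag is down by more than 15 of its 20 mm, the other two tags are less than 6 mm down, all pads have sprung back (less than 3 mm down), and each loose thing is within 30 mm of where it started (value of joint tag_b above 0.015 m and value of joint each of tag_a, tag_c below 0.006 m and value of joint each of pad_a, pad_b, pad_c below 0.003 m and distance of each of cap, nut, beaker, tube_jar from where it was at the start of the episode below 0.03 m); the robot touches nothing.
It fails at once if the tag of a foot that is not the softest is pushed down (more than 6 mm) (value of joint any of tag_a, tag_c above 0.006 m).
It fails at once if a tag is pulled up (more than 4 mm) (value of joint any of tag_a, tag_b, tag_c below -0.004 m).
It fails at once if a loose thing is lifted or shifted more than 30 mm (distance of any of cap, nut, beaker, tube_jar from where it was at the start of the episode above 0.03 m).
It also fails if it takes over 48 s, if anything falls off the work surface, if the arm or the gripper's body presses on something with over 40 N, if the wrist force passes 120 N, or if a joint passes its speed limit or range.

## Robot

A 7-joint arm with a two-finger parallel gripper is mounted at the origin on the work surface. World frame = base frame: x ahead of the robot, y to its left, z up, the work surface at z = 0. Lengths are in m, angles in rad, forces in N, time in s.
With the tool pointing down it reaches from about 0.4 to 0.875 m from the base axis. Payload 19.3 kg.
Tool frame: the origin (TCP) lies midway between the tips of the shut fingers; the grasp point (between the pads) lies bot.grip_point_offset behind it (bot.grip_point_offset is the distance from the TCP to the grasp point, in m); z points along the fingers, y is the direction in which the jaws open and shut (so a half turn about z gives the same grasp; the last joint's range is limited). The gripper opens to 85 mm and grips with 20 to 120 N. Pads are 22 mm wide; open, the fingers measure 114 mm over their backs; the gripper's body (76 mm by 85 mm) begins 54 mm behind the grasp point. The pads swing forward as they close: fully open they stand 13 mm farther back than shut.
Start: joints at [-1.354, 0.521, -0.036, 1.599, 0.021, 1.021, -0.113], TCP at [0.177, 0.599, 0.231] pointing down, gripper open.
Joint ranges: [-2.91, 2.91], [-0.3, 2.13], [-1.5, 1.42], [0.17, 2.43], [-1.26, 4.41], [0.16, 1.93], [-2.52, 2.52]. Speed limits (rad/s): [1.89, 1.89, 2.39, 2.39, 3.01, 3.01, 3.01].

## Interface

Orientations are given as [roll, pitch, yaw] about the fixed x, y, z axes, in that order (R = Rz(yaw) Ry(pitch) Rx(roll)).
In Python, from workcell import bot gives the robot as it stands.
- The arm moves only by the tool servo_tool, never from a script. Its argument "rows" is a list that holds one entry, the list of rows, each a list of 6 numbers: the shift along the tool's x, y, z in cm, then the turn, a rotation vector about the tool's x, y, z in degrees. A call has 1 to 5 rows; each row shifts and turns the commanded pose from where the row before left it, along the tool's axes as they then stand; what a row does not reach is not made up. A row lasts 1/8 s, in which the tool goes at most 62.5 mm and 10.7 degrees, less where a joint would pass 70% of its speed; a pose out of reach is approached as far as the arm can. A call is refused whole if a number of a shift passes 6.25 or a number of a turn 10.7, either way. A call with a gripper value outside its range is refused whole. "grip" is the opening, from -1 (shut) to 1 (fully open), so that 0 is half open, set as the call begins (left out, the last holds). The fingers move at their own pace and stop on an object; "squeeze" is the grip in N (left out, the last holds). Time passes only in rows, so rows that do not move let the fingers close. It gives the time, the measured TCP pose, the force and the opening at its end, in the units of the state.
- bot.observe(): the state, without advancing time (a new reading comes with each control period).
- bot.grab_frame(name): name is "scene" or "top"; returns a dict with "image" (384x512x3 uint8, red, green, blue), "K" (3x3 intrinsics, pixels), "R" (3x3) and "t" (3): a world point X has camera coordinates R X + t. Camera axes: x right, y down, z forward; pixel columns grow to the right and rows downward; lengths in m; the calibration is good to about 2 mm. A picture is of the moment at which its call begins. There is no depth.
- bot.job_done(): hands the job in, once; it reports no verdict.
The state is a dict: "clock": time; "qpos": joint angles; "qd": joint speeds; "joint_efforts": joint torques, N m; "position": TCP position; "tool_rot": TCP orientation; "force": force on the tool from outside, world axes, zero at the start; "moment": the same for the moment, N m; "grip_width": finger opening in m.
Only numpy, scipy, OpenCV 4.12 (cv2) and the standard library are available. Lean on these libraries where they do the work, as an engineer would, in place of code of your own. Each camera call takes 0.05 s, during which the arm holds its last target.

## Working session

There is one attempt and no reset: what is moved stays moved. The work goes in short steps, Python scripts to look and compute and a tool call to move; the robot and the scene stay as the last step left them, time stands still between calls to the robot, and variables do not carry over. Pictures are saved under pics/ and viewed, and the job is handed in when it is done.

Besides the shell and the picture viewer there is one more tool, called after "Call:" as name([rows], argument=value, ...), one row to a line, values as JSON. servo_tool: Moves the arm, as the interface text tells. Its arguments: {"type":"object","properties":{"rows":{"type":"array"},"grip":{"type":"number"},"squeeze":{"type":"number"}},"required":["rows"]}

```bash
mkdir -p pics; python3 - <<'E'
from workcell import bot
import cv2,pickle
s=bot.observe()
for k,v in s.items(): print(k,v)
print(bot.grip_point_offset)
d={}
for n in("scene","top"):
    f=bot.grab_frame(n); d[n]=f
    print(n,f["K"],f["R"],f["t"])
    cv2.imwrite(f"pics/{n}0.png",f["image"][:,:,::-1])
pickle.dump(d,open("f0.pkl","wb"))
E
```

```text
clock 0.0
qpos [-1.35420193  0.52205507 -0.03637167  1.60002048  0.02119536  1.02110407
 -0.11274419]
qd [ 0.00103097  0.00047218 -0.00056062  0.00104628 -0.00042152 -0.00036116
  0.00240881]
joint_efforts [-5.84944646e-04 -9.27099395e+01  1.97959252e+00 -3.69930053e+01
  1.78277108e-02  8.19767505e-03  1.48372425e-05]
position [0.17671009 0.59912984 0.23069518]
tool_rot [-3.14039182e+00  6.05956782e-05  2.85488031e+00]
force [ 0.60690815 -0.14047044 -1.07887609]
moment [-0.01810907 -0.01000961  0.0010052 ]
grip_width 0.08579754737513166
0.0187
scene [[434.35749451   0.         257.19800969]
 [  0.         434.35749451 191.16139081]
 [  0.           0.           1.        ]] [[-0.51357942  0.85804112 -0.00126833]
 [ 0.46012916  0.27416147 -0.84446234]
 [-0.72423569 -0.43428208 -0.53561342]] [ 0.2802216  -0.17112084  1.59731037]
top [[444.42266749   0.         259.63998997]
 [  0.         444.42266749 195.36156651]
 [  0.           0.           1.        ]] [[ 0.00863383 -0.99996167 -0.0014567 ]
 [-0.99856004 -0.00854457 -0.0529608 ]
 [ 0.05294632  0.00191186 -0.99859553]] [-0.00372627  0.56808736  1.26885622]
```

View pics/scene0.png

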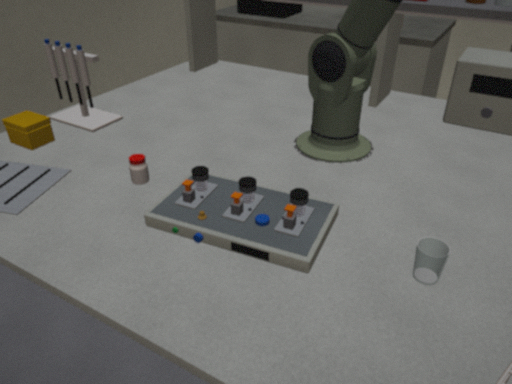

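View pics/top0.png

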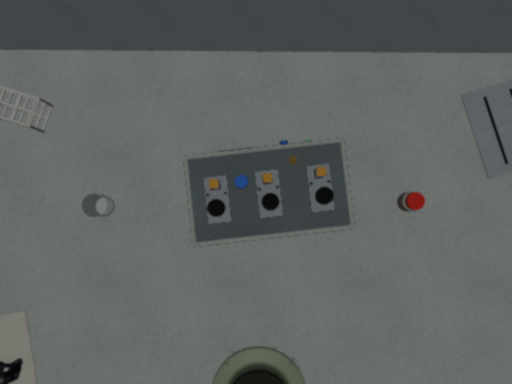

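```bash
python3 - <<'E'
import cv2
im=cv2.imread("pics/top0.png")
c=im[90:290,150:420]; cv2.imwrite("pics/top0c.png",cv2.resize(c,(0,0),fx=2.9,fy=2.9,interpolation=cv2.INTER_CUBIC))
E
```

```text
(no output)
```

View pics/top0c.png

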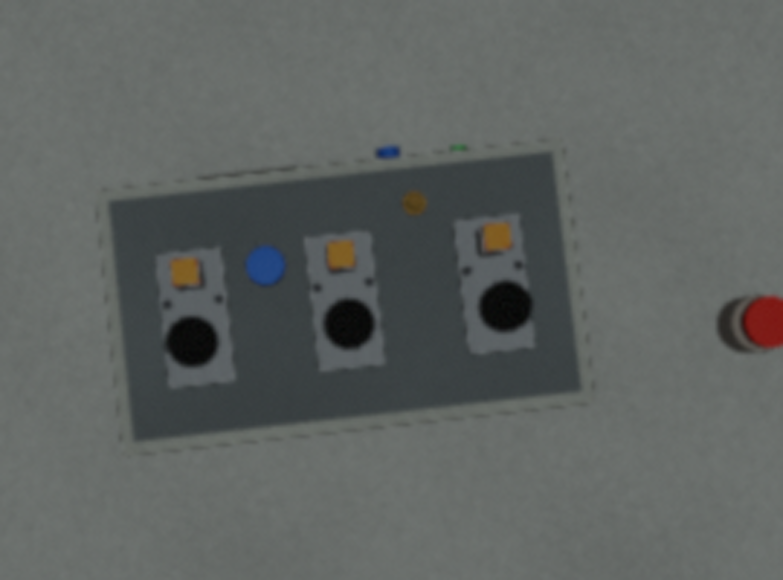

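The crop of the top view shows pads at (192,341), (349,323), (505,306) and tags at (185,272), (341,254), (497,237). The blue cap is at (266,265) and the nut at (414,202). Next I'll triangulate these onto their known heights and check them.

```bash
cat > h.py <<'E'
import numpy as np,pickle
d=pickle.load(open("f0.pkl","rb"))
def ray(n,uv,z):
    f=d[n];K,R,t=f["K"],f["R"],f["t"]
    r=R.T@np.linalg.inv(K)@np.array([*uv,1.]);c=-R.T@t
    return c+r*(z-c[2])/r[2]
def proj(n,X):
    f=d[n];p=f["K"]@(f["R"]@X+f["t"]);return p[:2]/p[2]
E
python3 - <<'E'
from h import *
import cv2
P=[];
for nm,uv,z in [("lp",(192,341),.12),("mp",(349,323),.12),("rp",(505,306),.12),("lt",(185,272),.116),("mt",(341,254),.116),("rt",(497,237),.116),("cap",(266,265),.064),("nut",(414,202),.068)]:
    p=ray("top",(150+(uv[0]+.5)/2.9-.5,90+(uv[1]+.5)/2.9-.5),z);P.append(p);print(nm,p.round(4),"scene",proj("scene",p).round(1))
P=np.array(P)
print(np.linalg.norm(P[0]-P[1]),np.linalg.norm(P[1]-P[2]),np.linalg.norm(P[:3]-P[3:6],axis=1))
dd=P[0]-P[2];yaw=np.arctan2(-dd[0],dd[1]);print("yaw",yaw)
# fit
ex=np.array([np.cos(yaw),np.sin(yaw)]);ey=np.array([-ex[1],ex[0]])
print("mid",(P[:3,:2].sum(0)+ (P[3:6,:2]-.065*ex).sum(0))/6)
im=d["scene"]["image"][150:260,140:350,::-1];cv2.imwrite("pics/scene0c.png",cv2.resize(im,(0,0),fx=3.7,fy=3.7,interpolation=cv2.INTER_CUBIC))
E
```

```text
lp [0.53   0.1166 0.12  ] scene [299.9 192.5]
mp [ 0.5477 -0.0267  0.12  ] scene [248.1 180.7]
rp [ 0.5644 -0.1692  0.12  ] scene [201.  169.7]
lt [0.5934 0.1243 0.116 ] scene [291.1 206.9]
mt [ 0.6113 -0.0189  0.116 ] scene [237.4 193.9]
rt [ 0.6282 -0.1624  0.116 ] scene [188.6 181.9]
cap [0.605  0.0522 0.064 ] scene [262.8 217.8]
nut [ 0.6664 -0.0893  0.068 ] scene [203.3 212. ]
0.14437076744131933 0.14351593069317248 [0.06405637 0.06419695 0.06423318]
yaw 0.12000157873814103
mid [ 0.54690041 -0.02660142]
```

View pics/scene0c.png

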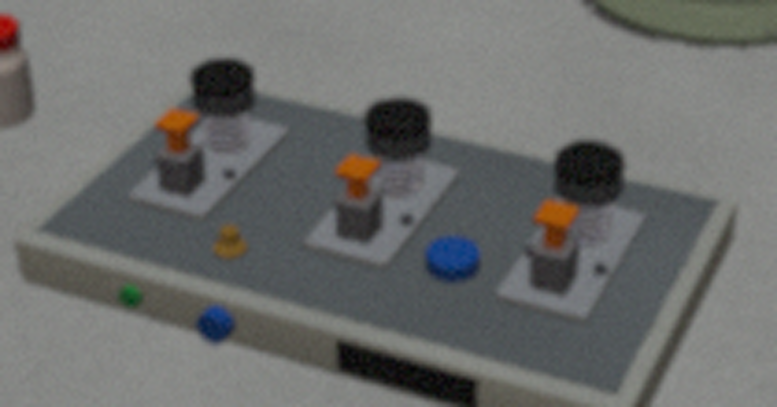

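Measured spacing is 144 mm (stated 145), pad to tag is 64 mm (stated 65), and yaw is 0.12. The tops reproject correctly in the scene view. I'm shutting the fingers and moving over the left pad.

Call:
servo_tool([
  [[-4.0, -3.0, 0, 0, 0, 0], [-4.0, -3.0, 0, 0, 0, 0], [-4.0, -3.0, 0, 0, 0, 0], [-4.0, -3.0, 0, 0, 0, 0], [-4.0, -3.0, 0, 0, 0, 0]],
], grip=-1, squeeze=40)

```text
clock: 0.72
position: [0.3269, 0.3975, 0.2312]
tool_rot: [-3.141, -0.0, 2.855]
force: [1.0, 0.4, 0.5]
grip_width: 0.0
```

Call:
servo_tool([
  [[-4.0, -3.0, 0, 0, 0, 0], [-4.0, -3.0, 0, 0, 0, 0], [-4.0, -3.0, 0, 0, 0, 0], [-4.0, -3.0, 0, 0, 0, 0], [-4.0, -3.0, 0, 0, 0, 0]],
])

```text
clock: 1.35
position: [0.4763, 0.1971, 0.2312]
tool_rot: [-3.142, -0.0, 2.855]
force: [0.4, 0.7, 0.8]
grip_width: 0.0001
```

Call:
servo_tool([
  [[-4.0, -3.0, 0, 0, 0, 0], [0, 0, 0, 0, 0, 0], [0, 0, 0, 0, 0, 0]],
])

```text
clock: 1.72
position: [0.5052, 0.1587, 0.2311]
tool_rot: [-3.141, -0.001, 2.855]
force: [-0.1, 0.7, -0.2]
grip_width: -0.0002
```

```bash
cat >> h.py <<'E'
yaw=0.12;ex=np.array([np.cos(yaw),np.sin(yaw)]);ey=np.array([-ex[1],ex[0]])
M=np.array([0.5469,-0.0266])
T={"lp":M+.145*ey,"mp":M,"rp":M-.145*ey}
for k in "lmr": T[k+"t"]=T[k+"p"]+.065*ex
def go():
    from workcell import bot
    from scipy.spatial.transform import Rotation as Ro
    s=bot.observe();R=Ro.from_euler("xyz",s["tool_rot"]).as_matrix();p=np.array(s["position"])
    print("t",s["clock"],"pos",p.round(4),"rot",np.round(s["tool_rot"],3),"F",np.round(s["force"],2),"w",round(s["grip_width"],4),"q",np.round(s["qpos"],2))
    for k,v in T.items():
        print(k,v.round(4),"tool cm",(100*R.T@np.array([v[0]-p[0],v[1]-p[1],0])).round(2), "down to .12:",round(100*(p[2]-.12),2))
E
python3 -c "from h import *;go()"
```

```text
t 1.725 pos [0.5052 0.1587 0.2311] rot [-3.141e+00 -1.000e-03  2.855e+00] F [-0.09  0.72 -0.24] w -0.0002 q [-0.5   0.37  0.11  1.86 -0.05  0.92  0.92]
lp [0.5295 0.1174] tool cm [-3.51 -3.28 -0.  ] down to .12: 11.11
mp [ 0.5469 -0.0266] tool cm [ -9.25 -16.59  -0.  ] down to .12: 11.11
rp [ 0.5643 -0.1706] tool cm [-1.499e+01 -2.991e+01 -1.000e-02] down to .12: 11.11
lt [0.5941 0.1251] tool cm [-9.48 -0.7  -0.01] down to .12: 11.11
mt [ 0.6114 -0.0188] tool cm [-1.522e+01 -1.402e+01 -1.000e-02] down to .12: 11.11
rt [ 0.6288 -0.1628] tool cm [-2.096e+01 -2.734e+01 -1.000e-02] down to .12: 11.11
```

Call:
servo_tool([
  [[-1.8, -1.6, 2, 0, 0, 0], [-1.7, -1.7, 3, 0, 0, 0], [0, 0, 3, 0, 0, 0], [0, 0, 2.1, 0, 0, 0], [0, 0, 0, 0, 0, 0]],
])

```text
clock: 2.35
position: [0.5285, 0.1178, 0.1292]
tool_rot: [-3.14, -0.002, 2.856]
force: [0.5, -0.5, 0.0]
grip_width: -0.0004
```

Call:
servo_tool([
  [[0, 0, 0, 0, 0, 0], [0, 0, 0, 0, 0, 0]],
])

```text
clock: 2.6
position: [0.5301, 0.1174, 0.1313]
tool_rot: [3.141, 0.001, 2.855]
force: [-0.6, 0.0, 1.5]
grip_width: -0.0
```

```bash
python3 -c "
from h import *;go()"
```

```text
t 2.6 pos [0.5301 0.1174 0.1313] rot [3.141e+00 1.000e-03 2.855e+00] F [-0.58  0.04  1.52] w -0.0 q [-0.4   0.53  0.1   1.91 -0.08  0.7   1.03]
lp [0.5295 0.1174] tool cm [ 0.05 -0.02 -0.  ] down to .12: 1.13
mp [ 0.5469 -0.0266] tool cm [-5.680e+00 -1.334e+01 -1.000e-02] down to .12: 1.13
rp [ 0.5643 -0.1706] tool cm [-1.141e+01 -2.666e+01 -1.000e-02] down to .12: 1.13
lt [0.5941 0.1251] tool cm [-5.92  2.55  0.01] down to .12: 1.13
mt [ 0.6114 -0.0188] tool cm [-11.65 -10.77   0.  ] down to .12: 1.13
rt [ 0.6288 -0.1628] tool cm [-17.38 -24.09  -0.  ] down to .12: 1.13
```

Call:
servo_tool([
  [[0, 0, 0.8, 0, 0, 0], [0, 0, 0.7, 0, 0, 0], [0, 0, 0.6, 0, 0, 0], [0, 0, 0, 0, 0, 0], [0, 0, 0, 0, 0, 0]],
])

```text
clock: 3.22
position: [0.53, 0.1171, 0.1094]
tool_rot: [3.141, 0.0, 2.855]
force: [-2.4, 0.6, 11.9]
grip_width: 0.0002
```

Call:
servo_tool([
  [[0, 0, 0, 0, 0, 0]],
])

```text
clock: 3.35
position: [0.53, 0.1171, 0.1095]
tool_rot: [3.141, 0.0, 2.855]
force: [-1.5, 1.3, 11.8]
grip_width: 0.0002
```

Call:
servo_tool([
  [[0, 0, 0, 0, 0, 0]],
])

```text
clock: 3.48
position: [0.53, 0.1171, 0.1095]
tool_rot: [3.141, 0.0, 2.855]
force: [-2.8, 0.2, 13.0]
grip_width: -0.0001
```

Call:
servo_tool([
  [[0, 0, 0, 0, 0, 0]],
])

```text
clock: 3.6
position: [0.53, 0.1171, 0.1095]
tool_rot: [3.141, 0.001, 2.855]
force: [-1.9, 0.6, 12.3]
grip_width: 0.0001
```

Call:
servo_tool([
  [[0, 0, 0, 0, 0, 0]],
])

```text
clock: 3.72
position: [0.53, 0.1171, 0.1095]
tool_rot: [3.141, 0.001, 2.855]
force: [-2.4, 1.3, 12.6]
grip_width: 0.0003
```

```bash
python3 - <<'E'
from workcell import bot
import cv2
f=bot.grab_frame("scene")
im=f["image"][110:240,180:360,::-1];cv2.imwrite("pics/pl.png",cv2.resize(im,(0,0),fx=4,fy=4,interpolation=cv2.INTER_CUBIC))
E
```

```text
(no output)
```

View pics/pl.png

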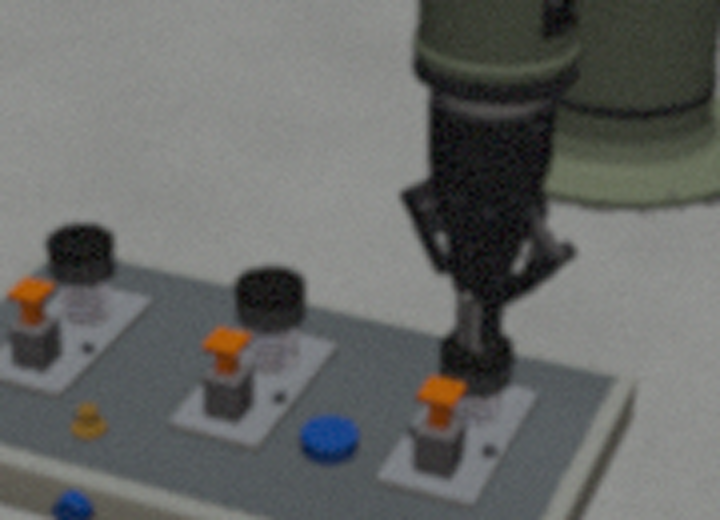

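The picture shows the fingers on the left pad at (475,350). It has sunk visibly below its neighbours, and its tag at (442,388) is still up. Left reads about 12.3 N at 10.5 mm. I'm lifting and moving to the middle pad.

Call:
servo_tool([
  [[0, 0, -2, 0, 0, 0], [0, 0, -2.5, 0, 0, 0], [-1.9, -4.4, 0, 0, 0, 0], [-1.9, -4.5, 0, 0, 0, 0], [-1.9, -4.4, 0, 0, 0, 0]],
])

```text
clock: 4.4
position: [0.5466, -0.0283, 0.1539]
tool_rot: [-3.141, -0.0, 2.855]
force: [0.6, 0.1, -0.4]
grip_width: 0.0001
```

Call:
servo_tool([
  [[0, 0, 0, 0, 0, 0], [0, 0, 1.5, 0, 0, 0], [0, 0, 0.8, 0, 0, 0], [0, 0, 0, 0, 0, 0], [0, 0, 0, 0, 0, 0]],
])

```text
clock: 5.03
position: [0.5468, -0.0263, 0.1313]
tool_rot: [-3.142, -0.0, 2.856]
force: [0.3, -0.6, 0.1]
grip_width: 0.0
```

```bash
python3 -c "
from h import *;go()"
```

```text
t 5.025 pos [ 0.5468 -0.0263  0.1313] rot [-3.142 -0.     2.856] F [ 0.34 -0.57  0.12] w 0.0 q [-0.14  0.54  0.11  1.9  -0.09  0.71  1.31]
lp [0.5295 0.1174] tool cm [ 5.71 13.3   0.  ] down to .12: 1.13
mp [ 0.5469 -0.0266] tool cm [-0.02 -0.02 -0.  ] down to .12: 1.13
rp [ 0.5643 -0.1706] tool cm [ -5.74 -13.35  -0.  ] down to .12: 1.13
lt [0.5941 0.1251] tool cm [-0.26 15.86 -0.  ] down to .12: 1.13
mt [ 0.6114 -0.0188] tool cm [-5.99  2.54 -0.  ] down to .12: 1.13
rt [ 0.6288 -0.1628] tool cm [-11.72 -10.78  -0.  ] down to .12: 1.13
```

Call:
servo_tool([
  [[0, 0, 0.8, 0, 0, 0], [0, 0, 0.7, 0, 0, 0], [0, 0, 0.6, 0, 0, 0], [0, 0, 0, 0, 0, 0], [0, 0, 0, 0, 0, 0]],
])

```text
clock: 5.65
position: [0.5468, -0.0267, 0.1104]
tool_rot: [3.141, -0.0, 2.855]
force: [0.8, 1.0, 3.6]
grip_width: -0.0
```

Call:
servo_tool([
  [[0, 0, 0, 0, 0, 0]],
])

```text
clock: 5.78
position: [0.5468, -0.0267, 0.1105]
tool_rot: [3.141, 0.0, 2.855]
force: [-0.2, 2.0, 3.5]
grip_width: 0.0
```

Call:
servo_tool([
  [[0, 0, 0, 0, 0, 0]],
])

```text
clock: 5.9
position: [0.5468, -0.0267, 0.1105]
tool_rot: [3.141, 0.0, 2.855]
force: [0.1, 2.5, 3.5]
grip_width: -0.0002
```

Call:
servo_tool([
  [[0, 0, 0, 0, 0, 0]],
])

```text
clock: 6.02
position: [0.5468, -0.0267, 0.1104]
tool_rot: [3.141, 0.0, 2.855]
force: [0.4, 1.9, 2.9]
grip_width: 0.0002
```

Call:
servo_tool([
  [[0, 0, 0, 0, 0, 0]],
])

```text
clock: 6.15
position: [0.5468, -0.0267, 0.1103]
tool_rot: [3.142, 0.0, 2.855]
force: [-1.0, 2.0, 3.2]
grip_width: 0.0002
```

Call:
servo_tool([
  [[0, 0, -2, 0, 0, 0], [0, 0, -2.5, 0, 0, 0], [-1.9, -4.4, 0, 0, 0, 0], [-1.9, -4.5, 0, 0, 0, 0], [-1.9, -4.4, 0, 0, 0, 0]],
])

```text
clock: 6.78
position: [0.5635, -0.1723, 0.1552]
tool_rot: [-3.141, -0.0, 2.855]
force: [0.5, -0.4, 0.9]
grip_width: -0.0001
```

Call:
servo_tool([
  [[0, 0, 0, 0, 0, 0], [0, 0, 1.5, 0, 0, 0], [0, 0, 0.8, 0, 0, 0], [0, 0, 0, 0, 0, 0], [0, 0, 0, 0, 0, 0]],
])

```text
clock: 7.4
position: [0.5639, -0.1701, 0.1324]
tool_rot: [-3.142, 0.0, 2.855]
force: [0.4, -1.0, -0.1]
grip_width: -0.0002
```

```bash
python3 -c "
from h import *;go()"
```

```text
t 7.4 pos [ 0.5639 -0.1701  0.1324] rot [-3.142  0.     2.855] F [ 0.4  -1.03 -0.05] w -0.0002 q [ 0.11  0.59  0.12  1.79 -0.1   0.77  1.56]
lp [0.5295 0.1174] tool cm [11.41 26.6  -0.  ] down to .12: 1.24
mp [ 0.5469 -0.0266] tool cm [ 5.68 13.28 -0.  ] down to .12: 1.24
rp [ 0.5643 -0.1706] tool cm [-0.04 -0.04  0.  ] down to .12: 1.24
lt [0.5941 0.1251] tool cm [ 5.44 29.17 -0.  ] down to .12: 1.24
mt [ 0.6114 -0.0188] tool cm [-0.29 15.85 -0.  ] down to .12: 1.24
rt [ 0.6288 -0.1628] tool cm [-6.02  2.53  0.  ] down to .12: 1.24
```

Middle reads about 3.3 N at 9.6 mm, so it looks soft. Now the right pad.

Call:
servo_tool([
  [[0, 0, 0.9, 0, 0, 0], [0, 0, 0.7, 0, 0, 0], [0, 0, 0.6, 0, 0, 0], [0, 0, 0, 0, 0, 0], [0, 0, 0, 0, 0, 0]],
])

```text
clock: 8.02
position: [0.564, -0.1704, 0.1103]
tool_rot: [3.141, 0.0, 2.855]
force: [-0.4, 1.2, 7.2]
grip_width: -0.0004
```

Call:
servo_tool([
  [[0, 0, 0, 0, 0, 0]],
])

```text
clock: 8.15
position: [0.564, -0.1704, 0.1103]
tool_rot: [3.141, 0.0, 2.855]
force: [-0.1, 2.3, 7.5]
grip_width: -0.0001
```

Call:
servo_tool([
  [[0, 0, 0, 0, 0, 0]],
])

```text
clock: 8.28
position: [0.564, -0.1704, 0.1104]
tool_rot: [3.141, 0.0, 2.855]
force: [-1.7, 1.0, 7.1]
grip_width: -0.0001
```

Call:
servo_tool([
  [[0, 0, 0, 0, 0, 0]],
])

```text
clock: 8.4
position: [0.564, -0.1704, 0.1103]
tool_rot: [3.141, 0.0, 2.855]
force: [-1.3, 0.7, 7.6]
grip_width: -0.0001
```

Call:
servo_tool([
  [[0, 0, -2, 0, 0, 0], [0, 0, -2.5, 0, 0, 0], [0, 0, -1, 0, 0, 0], [0, 0, 0, 0, 0, 0], [0, 0, 0, 0, 0, 0]],
])

```text
clock: 9.02
position: [0.5634, -0.1703, 0.1643]
tool_rot: [-3.142, -0.001, 2.855]
force: [1.1, 0.2, -0.8]
grip_width: -0.0
```

```bash
python3 -c "
from h import *;go()"
```

```text
t 9.025 pos [ 0.5634 -0.1703  0.1643] rot [-3.142e+00 -1.000e-03  2.855e+00] F [ 1.08  0.21 -0.79] w -0.0 q [ 0.1   0.55  0.13  1.77 -0.09  0.83  1.56]
lp [0.5295 0.1174] tool cm [1.138e+01 2.663e+01 1.000e-02] down to .12: 4.43
mp [ 0.5469 -0.0266] tool cm [5.650e+00 1.332e+01 1.000e-02] down to .12: 4.43
rp [ 0.5643 -0.1706] tool cm [-0.09  0.   -0.  ] down to .12: 4.43
lt [0.5941 0.1251] tool cm [ 5.41 29.21  0.  ] down to .12: 4.43
mt [ 0.6114 -0.0188] tool cm [-0.32 15.89 -0.  ] down to .12: 4.43
rt [ 0.6288 -0.1628] tool cm [-6.06  2.57 -0.01] down to .12: 4.43
```

The forces are 12.3, 3.3 and 7.4 N, so the middle foot is clearly the softest. I'm moving over its tag.

Call:
servo_tool([
  [[-0.1, 5.3, 0, 0, 0, 0], [-0.1, 5.3, 0, 0, 0, 0], [-0.1, 5.3, 0, 0, 0, 0], [0, 0, 0, 0, 0, 0], [0, 0, 1.5, 0, 0, 0]],
])

```text
clock: 9.65
position: [0.6118, -0.0193, 0.1497]
tool_rot: [-3.141, 0.001, 2.855]
force: [-0.2, -0.3, -0.7]
grip_width: 0.0001
```

Call:
servo_tool([
  [[0, 0, 1.6, 0, 0, 0], [0, 0, 0, 0, 0, 0], [0, 0, 0, 0, 0, 0]],
])

```text
clock: 10.02
position: [0.6116, -0.0194, 0.1342]
tool_rot: [-3.141, -0.0, 2.854]
force: [-0.5, 0.4, 0.2]
grip_width: 0.0002
```

```bash
python3 - <<'E'
from h import *;go()
from workcell import bot
import cv2
f=bot.grab_frame("scene")
im=f["image"][110:240,160:340,::-1];cv2.imwrite("pics/mt.png",cv2.resize(im,(0,0),fx=4,fy=4,interpolation=cv2.INTER_CUBIC))
E
```

```text
t 10.025 pos [ 0.6116 -0.0194  0.1342] rot [-3.141 -0.     2.854] F [-0.51  0.36  0.18] w 0.0002 q [-0.14  0.62  0.12  1.73 -0.09  0.8   1.3 ]
lp [0.5295 0.1174] tool cm [11.75 10.79 -0.  ] down to .12: 1.42
mp [ 0.5469 -0.0266] tool cm [ 6.   -2.52  0.  ] down to .12: 1.42
rp [ 0.5643 -0.1706] tool cm [  0.25 -15.83   0.  ] down to .12: 1.42
lt [0.5941 0.1251] tool cm [ 5.79 13.37 -0.  ] down to .12: 1.42
mt [ 0.6114 -0.0188] tool cm [ 0.04  0.05 -0.  ] down to .12: 1.42
rt [ 0.6288 -0.1628] tool cm [ -5.71 -13.26   0.  ] down to .12: 1.42
```

View pics/mt.png

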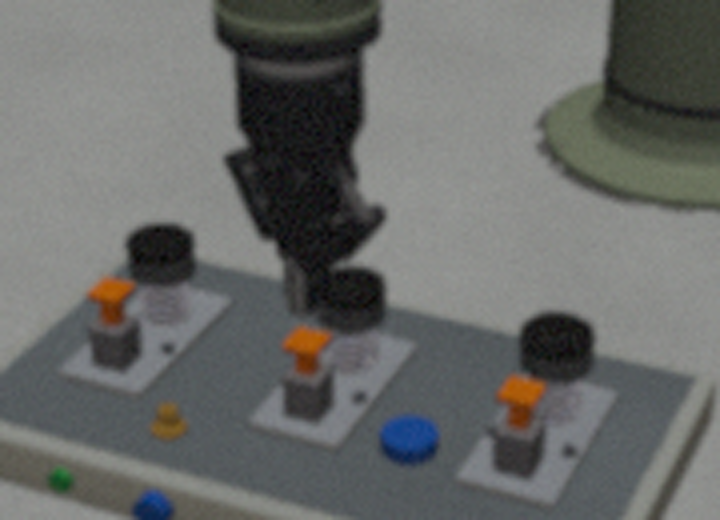

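The finger tips at (300,310) are directly above the middle tag at (308,338). All tags are up and the cap and nut are unmoved. Pushing now.

Call:
servo_tool([
  [[0, 0, 0.9, 0, 0, 0], [0, 0, 0.8, 0, 0, 0], [0, 0, 0.7, 0, 0, 0], [0, 0, 0.6, 0, 0, 0], [0, 0, 0.5, 0, 0, 0]],
])

```text
clock: 10.7
position: [0.6116, -0.0188, 0.099]
tool_rot: [-3.142, -0.0, 2.855]
force: [-1.5, 0.2, 3.8]
grip_width: 0.0
```

Call:
servo_tool([
  [[0, 0, 0.2, 0, 0, 0], [0, 0, 0, 0, 0, 0], [0, 0, 0, 0, 0, 0]],
])

```text
clock: 11.08
position: [0.6117, -0.0188, 0.0972]
tool_rot: [-3.142, 0.0, 2.855]
force: [0.1, 0.1, -0.1]
grip_width: 0.0001
```

Call:
servo_tool([
  [[0, 0, 0.1, 0, 0, 0], [0, 0, 0.1, 0, 0, 0], [0, 0, 0, 0, 0, 0]],
])

```text
clock: 11.45
position: [0.612, -0.0189, 0.0968]
tool_rot: [3.141, 0.001, 2.855]
force: [-10.0, 0.4, 28.4]
grip_width: 0.0001
```

Call:
servo_tool([
  [[0, 0, -1.5, 0, 0, 0], [0, 0, -3, 0, 0, 0], [0, 0, -5, 0, 0, 0], [5, 0, -2, 0, 0, 0], [5, 0, 0, 0, 0, 0]],
])

```text
clock: 12.08
position: [0.5153, 0.0097, 0.2119]
tool_rot: [3.14, 0.003, 2.854]
force: [0.1, 0.7, -0.1]
grip_width: 0.0001
```

Call:
servo_tool([
  [[5, 0, 0, 0, 0, 0], [0, 0, 0, 0, 0, 0], [0, 0, 0, 0, 0, 0]],
])

```text
clock: 12.45
position: [0.4685, 0.0236, 0.2109]
tool_rot: [3.141, 0.001, 2.855]
force: [0.5, 0.0, 0.2]
grip_width: 0.0
```

```bash
python3 - <<'E'
from workcell import bot
import cv2
f=bot.grab_frame("scene")
im=f["image"][110:240,160:340,::-1];cv2.imwrite("pics/end.png",cv2.resize(im,(0,0),fx=4,fy=4,interpolation=cv2.INTER_CUBIC))
f=bot.grab_frame("top")
im=f["image"][90:290,150:420,::-1];cv2.imwrite("pics/endt.png",cv2.resize(im,(0,0),fx=2.9,fy=2.9,interpolation=cv2.INTER_CUBIC))
E
```

```text
(no output)
```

View pics/end.png

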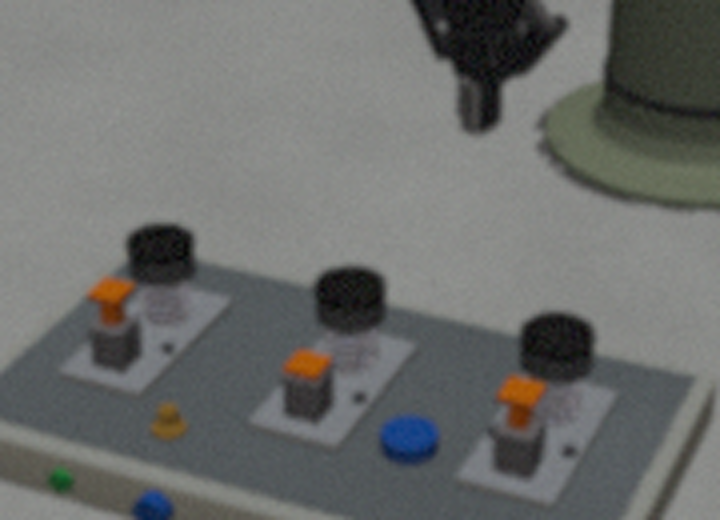

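View pics/endt.png

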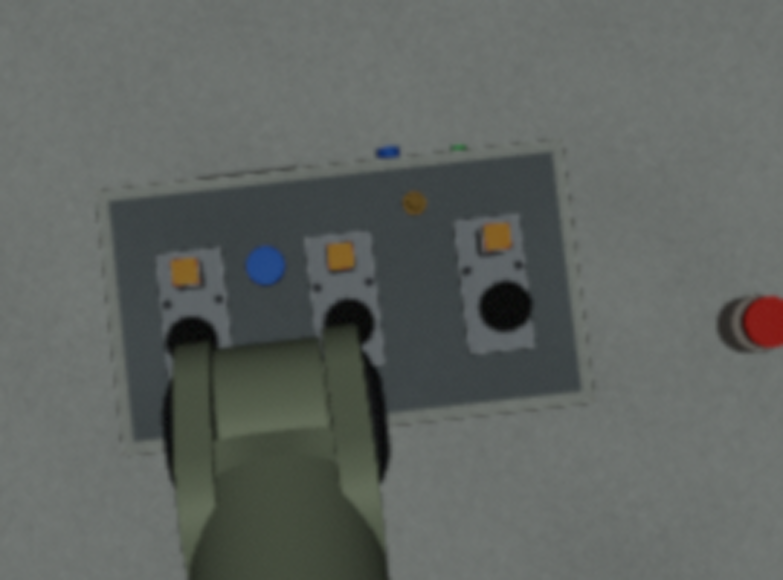

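The middle tag at (308,362) now sits on its guide block. The other two tags, at (112,292) and (522,390), are up and all the pads have sprung back. The cap, nut and jar are where they started, and the arm is clear.

```bash
python3 -c "
from workcell import bot
print(bot.job_done())"
```

```text
the job is handed in; nothing more can be done
None
```

The middle foot is the softest. I pushed its orange tag fully down, backed the arm away, and handed the job in at about 12.5 s of the 48 s allowed; no verdict is reported.

| Pad (in the order pressed) | Depth | Force |
|---|---|---|
| Left | 10.5 mm | about 12.3 N |
| Middle | 9.6 mm | about 3.3 N |
| Right | 9.7 mm | about 7.4 N |

- **Tag:** I pushed the middle tag until it met its stop, with the fingertips at z = 0.097 m and 28 N at the end.
- **Last pictures:** The middle tag sits on its guide block and the other two tags are up. All three pads have sprung back. The cap, nut and jar are where they started, and the tool is clear with about 0 N on it.
- **Not checked:** I did not look at the beaker again at the end. The fingers passed it at z = 0.23 m, well above its 90 mm height.
- **Disagreements:** None of the checks failed or disagreed.

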